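# Nest the sample cup in the warming block

## Task

Put the tapered sample cup, upright, into the aluminium sleeve that stands proud of the metal block on the warming stage, and push it down with the sleeve just until the sleeve's rim is level with the block's top face, then let go. Stop there: driven much below the face the sleeve wedges. Leave the straight cup and the wide cup where they stand.

Things in the scene. Friction and masses are not known exactly. Their poses are not given: they have to be found in the camera images.
- tapered_cup: White plastic cup, 75 to 155 g, 90 mm tall, upright on the bench. Tapered foot: outer diameter 36 mm at the bottom, 55 mm at 38 mm height; above 41 mm a straight band, 56 mm diameter, to grip from outside. Wall 4 mm, open top. Origin: centre of the underside, z up. Fully nested, its origin is 32 mm below the sleeve's mouth and 58 mm of it stand above.
- sleeve_mouth (a point): Centre of the aluminium sleeve's rim, moves with it, z up. Tapered ring, rim 62 mm outside, 52 mm inside, 36 mm tall, in a fixed dark metal block (130 x 95 mm) on a black box with white deck 60 mm high. Block's top face: z = 0.115. Rim starts 16 to 22 mm above it, is level at z = 0.115; slides straight down against about 6 N of friction, stays where left, wedges over 10 mm below the face.
- straight_cup: Bystander: white plastic cup with straight walls, 56 mm diameter, 60 mm tall, loose on the bench. Origin: centre of the underside, z up.
- wide_cup: Bystander: wide white plastic cup, 60 mm diameter at the bottom, 80 mm at the rim, 70 mm tall, loose on the bench. Origin: centre of the underside, z up.
There are look-alikes about, which are no part of the job. Leave any pink or red look-alike of the tapered_cup alone.

How it is judged:
By the outcome, as a careful person would: the job done as asked, in the order asked, and still so for the second after the job is handed in, with the robot touching nothing.
It also fails if it takes over 40 s, if anything falls off the work surface, if the arm or the gripper's body presses on something with over 40 N, if the wrist force passes 120 N, or if a joint passes its speed limit or range.

## Robot

A 6-joint arm with a two-finger parallel gripper is mounted at the origin on the work surface. World frame = base frame: x ahead of the robot, y to its left, z up, the work surface at z = 0. Lengths are in m, angles in rad, forces in N, time in s.
With the tool pointing down it reaches from about 0.35 to 0.975 m from the base axis. Payload 4.9 kg.
Tool frame: the origin (TCP) lies on the centre line of the jaws, within the pads' length; the fingertips stand 11 mm ahead of it and the grasp point (between the pads) lies 8 mm behind it (manip.finger_overhang is the distance from the TCP to the fingertips, in m); y points along the fingers, z is the direction in which the jaws open and shut, and the axes are right-handed (so a half turn about y gives the same grasp; the last joint's range is limited). The gripper opens to 85 mm and grips with 20 to 120 N. Pads are 22 mm wide; open, the fingers measure 114 mm over their backs; the gripper's body (76 mm by 85 mm) begins 54 mm behind the grasp point. The pads swing forward as they close: fully open they stand 13 mm farther back than shut.
Start: joints at [-1.262, 0.053, 1.613, -0, 1.476, -0.119], TCP at [0.259, -0.569, 0.242] pointing down, gripper open.
Joint ranges: [-3.01, 3.01], [-1.01, 2.22], [0.06, 2.58], [-1.02, 4.17], [0.09, 2.62], [-3.14, 3.14]. Speed limits (rad/s): [2.57, 2.57, 3.14, 3.14, 3.14, 3.14].

## Interface

Orientations are given as a unit quaternion [w, x, y, z].
In Python, from plant import readout, cams, workorder, manip gives the robot as it stands.
- The arm moves only by the tool play_rows, never from a script. Its arguments are lists of equal length, an entry for each row: "slide": the shift along the tool's x, y, z in cm, a list of three; "yaw": the turn about the tool's y in degrees; "grip": the closure, from -1 (fully open) to 1 (shut), so that 0 is half open. In form: {"slide": [[x, y, z], ...], "yaw": [yaw, ...], "grip": [grip, ...]}. A call has 1 to 12 rows; each row shifts and turns the commanded pose from where the row before left it, along the tool's axes as they then stand; what a row does not reach is not made up. A row lasts 1/10 s, in which the tool goes at most 50 mm and 8.59 degrees, less where a joint would pass 70% of its speed; a pose out of reach is approached as far as the arm can. A call with a gripper value outside its range is refused whole. The fingers move at their own pace and stop on an object; the grip force is fixed at half the most. Time passes only in rows, so rows that do not move let the fingers close. It gives the time, the measured TCP pose, the force and the opening at its end, in the units of the state.
- readout.state(): the state, without advancing time (a new reading comes with each control period).
- cams.grab_frame(name): name is "side" or "top" or "wrist"; returns a dict with "image" (400x640x3 uint8, red, green, blue), "mtx" (3x3 intrinsics, pixels), "R" (3x3) and "t" (3): a world point X has camera coordinates R X + t; the wrist camera has in their place "mount" (4x4, takes a point from camera to tool coordinates, whose origin is the TCP and whose axes are the tool frame's). Camera axes: x right, y down, z forward; pixel columns grow to the right and rows downward; lengths in m; the calibration is good to about 2 mm. A picture is of the moment at which its call begins: read the wrist's pose just before it. There is no depth.
- workorder.job_done(): hands the job in, once; it reports no verdict.
The state is a dict: "time": time; "joint_pos": joint angles; "joint_vel": joint speeds; "joint_efforts": joint torques, N m; "tool_pos": TCP position; "tool_rot": TCP orientation; "contact_force": force on the tool from outside, world axes, zero at the start; "ft_torque": the same for the moment, N m; "gripper_width": opening from 0.0 (shut) to 1.0 (fully open).
Only numpy, scipy, OpenCV 4.12 (cv2) and the standard library are available. Lean on these libraries where they do the work, as an engineer would, in place of code of your own. Each camera call takes 0.05 s, during which the arm holds its last target.

## Working session

There is one attempt and no reset: what is moved stays moved. The work goes in short steps, Python scripts to look and compute and a tool call to move; the robot and the scene stay as the last step left them, time stands still between calls to the robot, and variables do not carry over. Pictures are saved under pics/ and viewed, and the job is handed in when it is done.

Besides the shell and the picture viewer there is one more tool, called after "Emit:" as name([rows], argument=value, ...), one row to a line, values as JSON. play_rows: Moves the arm, as the interface text tells. Its arguments: {"type":"object","properties":{"slide":{"type":"array","items":{"type":"array","items":{"type":"number"}}},"yaw":{"type":"array","items":{"type":"number"}},"grip":{"type":"array","items":{"type":"number"}}},"required":["slide","yaw","grip"]}

```bash
mkdir -p pics; ls; python3 - <<'E'
from plant import readout,cams,manip
import cv2,numpy as np
print(readout.state()); print(manip.finger_overhang)
for n in("side","top","wrist"):
    f=cams.grab_frame(n); cv2.imwrite(f"pics/{n}0.png",f["image"][:,:,::-1])
    print(n,{k:np.round(v,4).tolist() for k,v in f.items() if k!="image"})
E
```

```text
pics
{'time': 0.0, 'joint_pos': array([-1.26200757e+00,  5.33909919e-02,  1.61429373e+00,  6.64117767e-06,
        1.47600817e+00, -1.18992992e-01]), 'joint_vel': array([ 8.82318608e-04,  4.70617159e-05,  8.49606102e-04,  3.59971853e-04,
        1.47005853e-03, -5.75781108e-04]), 'joint_efforts': array([ 1.47613631e-03, -3.93679583e+01, -3.70179427e+01, -2.07044008e-05,
        6.93523689e-03,  2.58755300e-06]), 'tool_pos': array([ 0.25910505, -0.5680995 ,  0.241042  ]), 'tool_rot': array([ 0.15002477, -0.15016084,  0.69173263, -0.69025377]), 'contact_force': array([-0.35297516,  0.02856777, -0.39023022]), 'ft_torque': array([-0.02622631, -0.01703911,  0.00053107]), 'gripper_width': 1.0023569177354537}
0.011
side {'mtx': [[431.726, 0.0, 324.4088], [0.0, 431.726, 203.2678], [0.0, 0.0, 1.0]], 'R': [[-0.8045, -0.5939, 0.0059], [-0.3136, 0.4162, -0.8535], [0.5044, -0.6885, -0.5211]], 't': [0.4672, 0.228, 0.7266]}
top {'mtx': [[368.6723, 0.0, 316.5366], [0.0, 368.6723, 200.0531], [0.0, 0.0, 1.0]], 'R': [[-0.0038, -0.9994, 0.0353], [-0.9866, -0.002, -0.1633], [0.1633, -0.0355, -0.9859]], 't': [0.0372, 0.5588, 0.6781]}
wrist {'mtx': [[310.5864, 0.0, 314.4676], [0.0, 310.5864, 193.7377], [0.0, 0.0, 1.0]], 'mount': [[0.0001, 0.9576, 0.288, -0.0722], [-0.0004, -0.288, 0.9576, -0.131], [1.0, -0.0002, 0.0003, 0.0013], [0.0, 0.0, 0.0, 1.0]]}
```

View pics/side0.png

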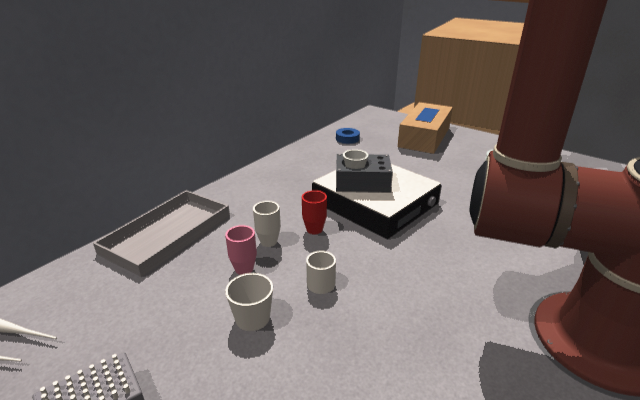

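View pics/top0.png

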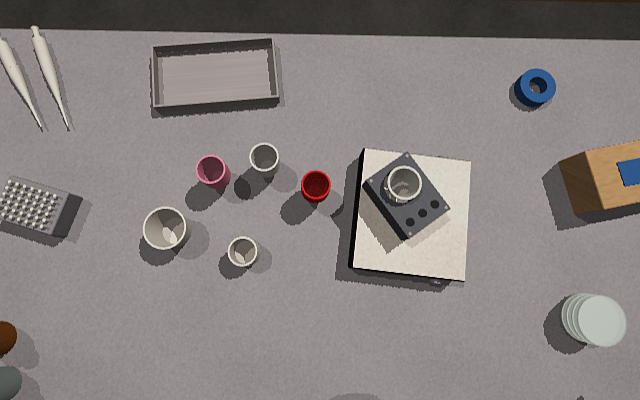

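View pics/wrist0.png

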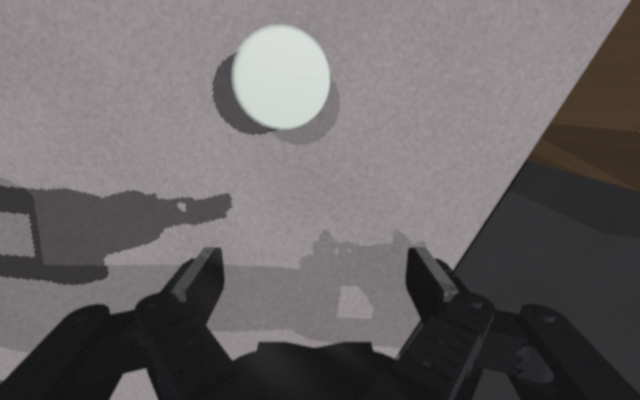

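Candidates for the tapered cup (side / top pixel):
- White tall cup: (267,222) / (264,157)
- Pink: (241,248) / (213,170)
- Red: (314,212) / (316,185)
- Straight white: (321,272) / (243,251)
- Wide white: (250,302) / (165,228)

I choose the white tall one and check it in crops.

```bash
python3 - <<'E'
import cv2,numpy as np
s=cv2.imread("pics/side0.png");t=cv2.imread("pics/top0.png")
f=lambda im,x,y,w,h,k:cv2.resize(im[y:y+h,x:x+w],None,fx=k,fy=k,interpolation=cv2.INTER_CUBIC)
a=f(s,235,190,50,70,8); cv2.imwrite("pics/c1.png",a)
cv2.imwrite("pics/c2.png",f(t,235,130,60,60,8))
cv2.imwrite("pics/c3.png",f(t,355,145,100,100,6))
cv2.imwrite("pics/c4.png",f(s,325,140,75,60,8))
E
```

```text
(no output)
```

View pics/c1.png

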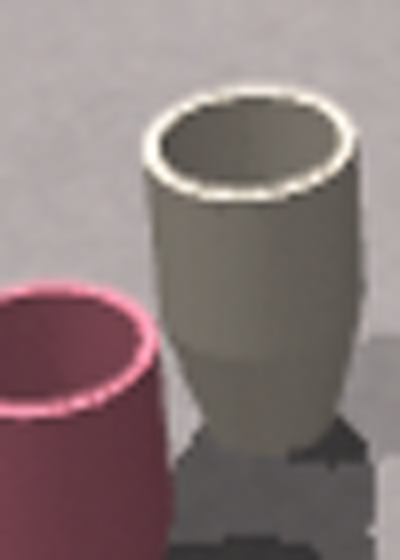

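View pics/c2.png

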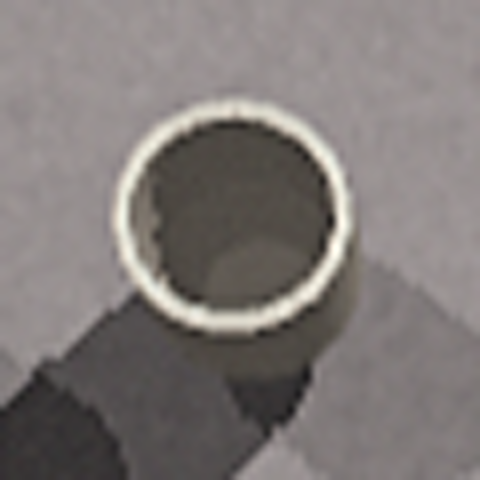

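View pics/c3.png

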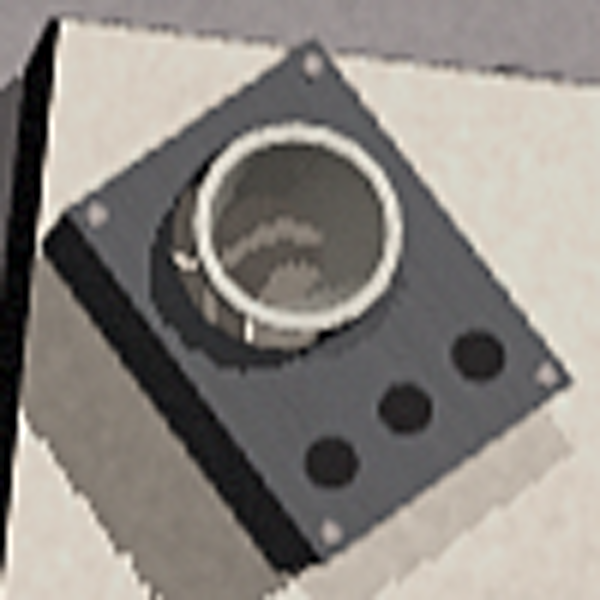

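View pics/c4.png

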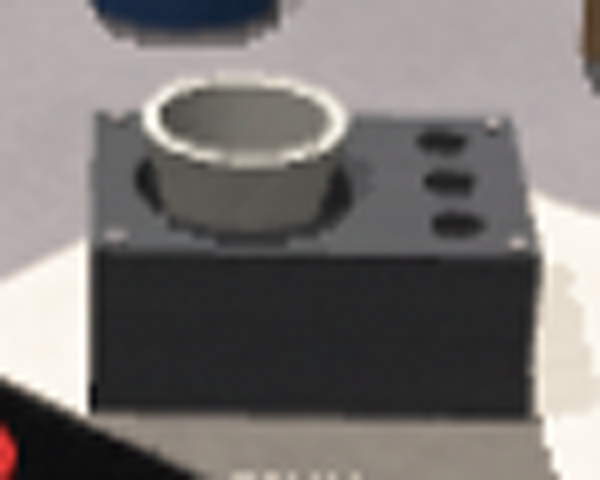

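The crops confirm the white tapered foot. Cup rim centre is at top (263.9,156.5) / side (265.6,207.4), and sleeve rim centre at top (404.3,182.3) / side (355.1,154.4). The sleeve is tapered and stands proud. Next I triangulate.

```bash
cat > h.py <<'E'
import numpy as np,cv2
from plant import readout,cams
from scipy.spatial.transform import Rotation as Ro
C={n:cams.grab_frame(n) for n in ("side","top")}
def P(n): f=C[n];return f["mtx"]@np.c_[f["R"],f["t"]]
def tri(top,side):
    X=cv2.triangulatePoints(P("top"),P("side"),np.array(top,float),np.array(side,float)); return (X[:3]/X[3]).ravel()
def plane(n,uv,z):
    f=C[n];d=f["R"].T@np.linalg.inv(f["mtx"])@np.r_[uv,1];c=-f["R"].T@f["t"];return c+d*(z-c[2])/d[2]
def RT(s=None):
    s=s or readout.state();q=s["tool_rot"];return Ro.from_quat([q[1],q[2],q[3],q[0]]).as_matrix(),s["tool_pos"]
def wproj(X,f,R,p):
    M=f["mount"];c=M[:3,:3].T@(R.T@(np.asarray(X)-p)-M[:3,3]);u=f["mtx"]@c;return u[:2]/u[2]
def wplane(uv,z,f,R,p):
    M=f["mount"];d=R@M[:3,:3]@np.linalg.inv(f["mtx"])@np.r_[uv,1];c=R@M[:3,3]+p;return c+d*(z-c[2])/d[2]
E
python3 - <<'E'
from h import *
np.set_printoptions(precision=4,suppress=True)
c=tri((263.9,156.5),(265.6,207.4));print("cup",c,plane("top",(263.9,156.5),.09),plane("side",(265.6,207.4),.09))
c=tri((404.3,182.3),(355.1,154.4));print("slv",c,plane("top",(404.3,182.3),c[2]),plane("side",(355.1,154.4),c[2]))
for n,uv,z in(("red",(316,185),.09),("pink",(212,169),.09),("straight",(242,251),.06),("wide",(165,228),.07)):print(n,plane("top",uv,z))
for uv in ((407,151.8),(371,180.5),(446,207),(410,233)):print("screw",plane("top",uv,.115))
R,p=RT();print(R,p)
E
```

```text
cup [0.6337 0.1364 0.0906] [0.6336 0.1362 0.09  ] [0.6346 0.1358 0.09  ]
slv [ 0.5751 -0.1132  0.1364] [ 0.5754 -0.113   0.1364] [ 0.5749 -0.1133  0.1364]
red [0.5797 0.0391 0.09  ]
pink [0.6092 0.2312 0.09  ]
straight [0.4598 0.1767 0.06  ]
wide [0.5019 0.3173 0.07  ]
screw [ 0.6369 -0.1265  0.115 ]
screw [ 0.5831 -0.0588  0.115 ]
screw [ 0.5352 -0.1923  0.115 ]
screw [ 0.4888 -0.1253  0.115 ]
[[-0.9099 -0.0003  0.4148]
 [-0.4148  0.0009 -0.9099]
 [-0.0001 -1.     -0.0009]] [ 0.2592 -0.5684  0.2417]
```

Sleeve rim z is about 0.136 and its centre (0.575,-0.113). The cup is at (0.634,0.136). I turn the jaws to open along world x, which is clear of the red and pink cups. After that turn: tool x = −world y, tool y = −world z, tool z = world x.

Emit:
play_rows([
  [0,0,0],
  [0,0,0],
  [0,0,0],
  [0,0,0],
  [0,0,0],
  [0,0,0],
  [0,0,0],
  [0,0,0],
  [0,0,0],
  [0,0,0],
  [0,0,0],
  [0,0,0],
], yaw=[-5.46,-5.46,-5.46,-5.46,-5.46,-5.46,-5.46,-5.46,-5.46,-5.46,-5.46,-5.46], grip=[-1,-1,-1,-1,-1,-1,-1,-1,-1,-1,-1,-1])

```text
time: 1.45
tool_pos: [0.2592, -0.5685, 0.242]
tool_rot: [0.501, -0.501, 0.499, -0.499]
contact_force: [0.9, 0.0, -0.2]
gripper_width: 0.999
```

Emit:
play_rows([
  [-2.9,0,1.6],
  [-2.9,0,1.6],
  [-2.9,0,1.6],
  [-2.9,0,1.6],
  [-2.9,0,1.6],
  [-2.9,0,1.6],
  [-2.9,0,1.6],
  [-2.9,0,1.6],
  [-2.9,0,1.6],
  [-2.9,0,1.6],
  [-2.9,0,1.6],
  [-2.9,0,1.6],
], yaw=[0,0,0,0,0,0,0,0,0,0,0,0], grip=[-1,-1,-1,-1,-1,-1,-1,-1,-1,-1,-1,-1])

```text
time: 2.65
tool_pos: [0.4515, -0.2192, 0.2423]
tool_rot: [0.5, -0.5, 0.5, -0.5]
contact_force: [0.3, 0.9, 0.6]
gripper_width: 1.0
```

Emit:
play_rows([
  [-2.9,0,1.6],
  [-2.9,0,1.6],
  [-2.9,0,1.6],
  [-2.9,0,1.6],
  [-2.9,0,1.6],
  [-2.9,0,1.6],
  [-2.9,0,1.6],
  [-2.9,0,1.6],
  [-2.9,0,1.6],
  [-2.9,0,1.6],
  [-2.9,0,1.6],
  [0,0,0],
], yaw=[0,0,0,0,0,0,0,0,0,0,0,0], grip=[-1,-1,-1,-1,-1,-1,-1,-1,-1,-1,-1,-1])

```text
time: 3.85
tool_pos: [0.6277, 0.1015, 0.2418]
tool_rot: [0.501, -0.501, 0.499, -0.499]
contact_force: [-0.5, 0.6, 0.2]
gripper_width: 1.001
```

```bash
python3 - <<'E'
from h import *
np.set_printoptions(precision=4,suppress=True)
R,p=RT();f=cams.grab_frame("wrist");cv2.imwrite("pics/w1.png",f["image"][:,:,::-1]);print(R,p,wproj((.634,.136,.09),f,R,p))
E
```

```text
[[ 0.0018 -0.0009  1.    ]
 [-1.     -0.0005  0.0018]
 [ 0.0005 -1.     -0.0009]] [0.6268 0.0989 0.2419] [323.1952 140.0417]
```

View pics/w1.png

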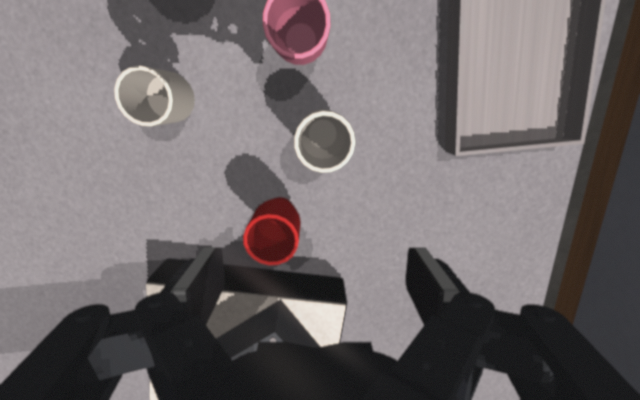

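Emit:
play_rows([
  [-1.8,0,0.4],
  [-1.9,0,0.4],
  [0,2,0],
  [0,2,0],
  [0,2,0],
  [0,2,0],
  [0,0,0],
  [0,0,0],
], yaw=[0,0,0,0,0,0,0,0], grip=[-1,-1,-1,-1,-1,-1,-1,-1])

```text
time: 4.8
tool_pos: [0.6348, 0.1361, 0.1624]
tool_rot: [-0.5, 0.5, -0.5, 0.5]
contact_force: [-0.4, 0.5, 0.9]
gripper_width: 0.996
```

```bash
python3 - <<'E'
from h import *
np.set_printoptions(precision=4,suppress=True)
R,p=RT();f=cams.grab_frame("wrist");cv2.imwrite("pics/w2.png",f["image"][:,:,::-1]);print(R,p,wproj((.635,.1355,.09),f,R,p))
E
```

```text
[[ 0.0007  0.0027  1.    ]
 [-1.      0.0003  0.0007]
 [-0.0003 -1.      0.0027]] [0.6358 0.1359 0.1642] [313.718 207.913]
```

View pics/w2.png

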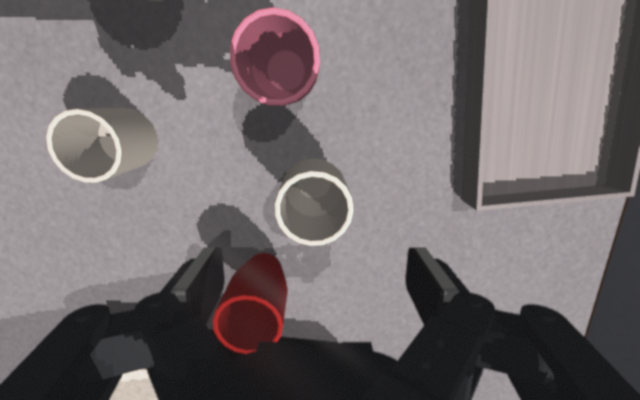

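Cup rim at (314,208), against a predicted (313.7,207.9), so I'm centred. I descend and grip.

Emit:
play_rows([
  [0,2,0],
  [0,2,0],
  [0,2,0],
  [0,2,0],
  [0,1.5,0],
  [0,0.7,0],
  [0,0,0],
  [0,0,0],
], yaw=[0,0,0,0,0,0,0,0], grip=[-1,-1,-1,-1,-1,-1,-1,-1])

```text
time: 5.75
tool_pos: [0.6357, 0.1356, 0.0614]
tool_rot: [0.501, -0.5, 0.499, -0.5]
contact_force: [0.5, -0.5, 0.2]
gripper_width: 0.996
```

Emit:
play_rows([
  [0,0,0],
  [0,0,0],
  [0,0,0],
  [0,0,0],
  [0,0,0],
  [0,0,0],
  [0,0,0],
  [0,0,0],
], yaw=[0,0,0,0,0,0,0,0], grip=[1,1,1,1,1,1,1,1])

```text
time: 6.55
tool_pos: [0.6359, 0.1357, 0.0619]
tool_rot: [0.501, -0.499, 0.499, -0.5]
contact_force: [0.0, 0.2, 4.5]
gripper_width: 0.648
```

```bash
python3 - <<'E'
from h import *
s=readout.state();print(s["tool_pos"],s["contact_force"],s["gripper_width"])
for n in("side","wrist"):
  f=cams.grab_frame(n);cv2.imwrite(f"pics/{n}3.png",f["image"][:,:,::-1])
E
```

```text
[0.63595254 0.13566889 0.06190227] [0.02603521 0.19600798 6.21329932] 0.6505007221001933
```

View pics/side3.png

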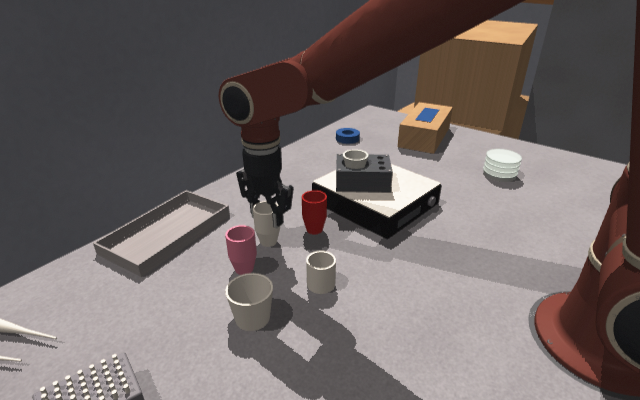

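View pics/wrist3.png

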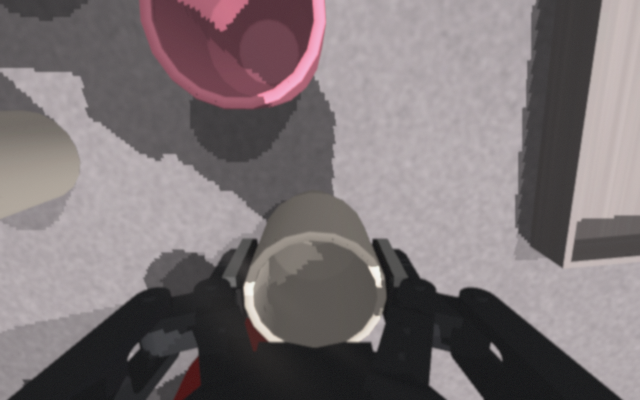

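Emit:
play_rows([
  [0,-1,0],
  [0,-2,0],
  [0,-3,0],
  [0,-3,0],
  [0,-3,0],
  [0,-3,0],
  [0,-2,0],
  [0,-1,0],
  [0,0,0],
], yaw=[0,0,0,0,0,0,0,0,0], grip=[1,1,1,1,1,1,1,1,1])

```text
time: 7.65
tool_pos: [0.6355, 0.1356, 0.242]
tool_rot: [0.501, -0.499, 0.499, -0.5]
contact_force: [0.1, 0.4, -1.0]
gripper_width: 0.648
```

Emit:
play_rows([
  [1.5,0,-0.3],
  [2.5,0,-0.6],
  [2.5,0,-0.6],
  [2.5,0,-0.6],
  [2.5,0,-0.6],
  [2.5,0,-0.6],
  [2.5,0,-0.6],
  [2.5,0,-0.6],
  [2.5,0,-0.6],
  [2.5,0,-0.6],
  [0.9,0,-0.4],
  [0,0,0],
], yaw=[0,0,0,0,0,0,0,0,0,0,0,0], grip=[1,1,1,1,1,1,1,1,1,1,1,1])

```text
time: 8.85
tool_pos: [0.5727, -0.1146, 0.2386]
tool_rot: [0.499, -0.5, 0.501, -0.5]
contact_force: [0.1, 0.6, -0.9]
gripper_width: 0.653
```

Emit:
play_rows([
  [0,0,0],
  [0,0,0],
], yaw=[0,0], grip=[1,1])

```text
time: 9.05
tool_pos: [0.574, -0.1126, 0.2399]
tool_rot: [0.5, -0.5, 0.5, -0.499]
contact_force: [0.6, -0.2, -1.4]
gripper_width: 0.65
```

```bash
python3 - <<'E'
from h import *
np.set_printoptions(precision=4,suppress=True)
s=readout.state();R,p=RT(s);print(s["tool_pos"],s["contact_force"],s["gripper_width"]);print(R)
for n in("side","top","wrist"):
  f=cams.grab_frame(n);im=f["image"][:,:,::-1];cv2.imwrite(f"pics/{n}4.png",im)
  if n=="wrist":print("rim pred",wproj(p+[0,0,.028],f,R,p),"sleeve",wproj((.575,-.113,.136),f,R,p))
  if n=="side":cv2.imwrite("pics/side4c.png",cv2.resize(im[80:200,300:420],None,fx=5,fy=5,interpolation=cv2.INTER_CUBIC))
E
```

```text
[ 0.5742 -0.1126  0.2402] [-0.155   0.2354 -0.5012] 0.6497791359394756
[[ 0.0019 -0.0001  1.    ]
 [-1.      0.0002  0.0019]
 [-0.0002 -1.     -0.0001]]
rim pred [315.8497 295.1817] sleeve [316.1054 195.3456]
```

View pics/side4c.png

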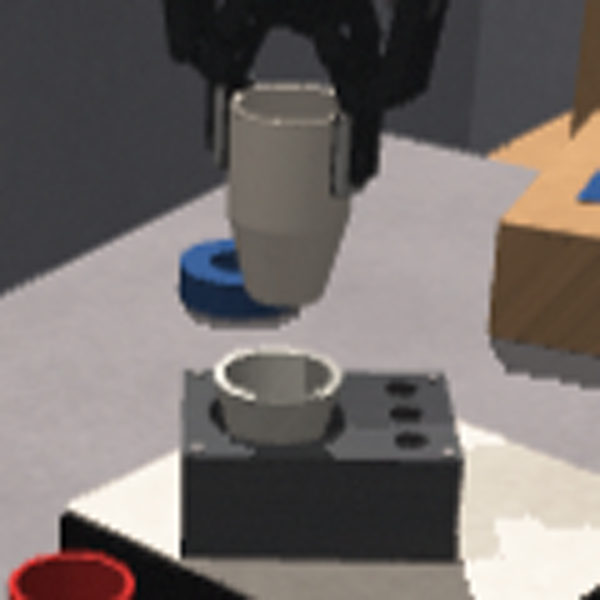

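View pics/wrist4.png

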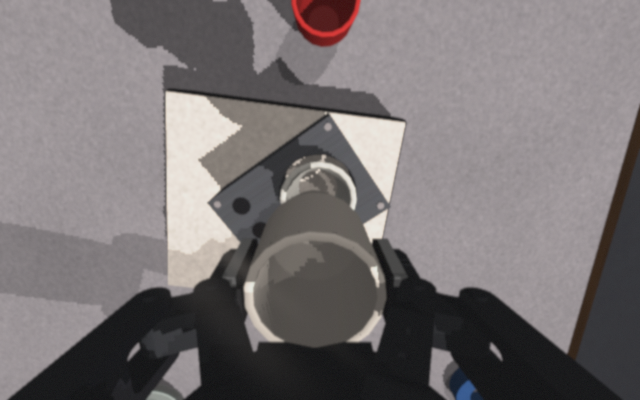

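View pics/top4.png

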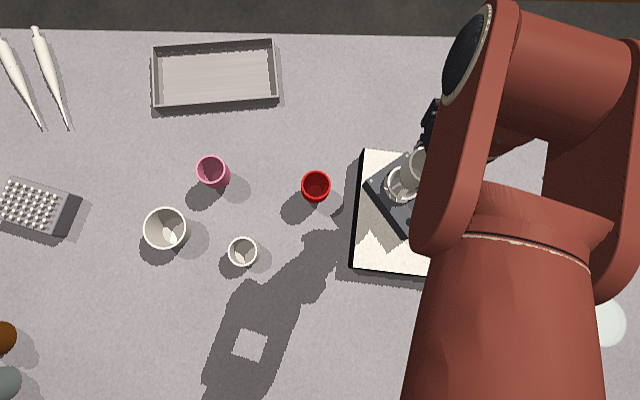

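```bash
python3 - <<'E'
import cv2
im=cv2.imread("pics/wrist4.png");cv2.imwrite("pics/w4c.png",cv2.resize(im[145:215,270:370],None,fx=7,fy=7,interpolation=cv2.INTER_CUBIC))
E
```

```text
(no output)
```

View pics/w4c.png

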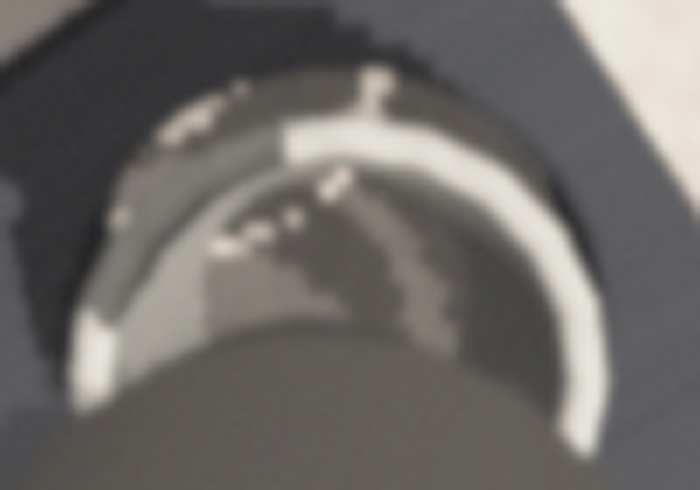

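```bash
python3 - <<'E'
from h import *
np.set_printoptions(precision=4,suppress=True)
R,p=RT();f=cams.grab_frame("wrist")
a=np.linspace(0,2*np.pi,361)
for z in(.133,.136):
 for c in((.575,-.113),(.577,-.113),(.577,-.111)):
  u=np.array([wproj((c[0]+.031*np.cos(t),c[1]+.031*np.sin(t),z),f,R,p) for t in a])
  print(z,c,u[:,0].min(),u[:,0].max(),u[:,1].min())
# side cam: prediction of sleeve rim, cup bottom/rim outlines extents
E
```

```text
0.133 (0.575, -0.113) 277.38982094086765 354.82605078035056 155.02795036154592
0.133 (0.577, -0.113) 279.8897221504697 357.32505159897823 155.03055953092218
0.133 (0.577, -0.111) 279.8119846177112 357.42748372830124 152.45196046102487
0.136 (0.575, -0.113) 276.9578340717428 355.2995572512052 155.69277534054686
0.136 (0.577, -0.113) 279.48697279816815 357.827774406314 155.69541207811164
0.136 (0.577, -0.111) 279.40737586403566 357.93259033140237 153.08710853550934
```

```bash
python3 - <<'E'
from h import *
np.set_printoptions(precision=2,suppress=True)
f=C["side"];a=np.linspace(0,2*np.pi,181)
def ext(c,r,z):
  X=np.c_[c[0]+r*np.cos(a),c[1]+r*np.sin(a),0*a+z];q=X@f["R"].T+f["t"];u=q@f["mtx"].T;u=u[:,:2]/u[:,2:]
  return np.r_[u.min(0),u.max(0)]
def crop(e): return (e-[300,80,300,80]+.5)*5
c=(.5742,-.1126)
for n,cc,r,z in(("cup rim",c,.028,.268),("band low",c,.028,.219),("bottom",c,.018,.178),("slv a",(.575,-.113),.031,.1364),("slv b",(.5767,-.1173),.031,.1364),("slv c",(.5767,-.113),.031,.1364)):print(n,crop(ext(cc,r,z)))
im=cv2.imread("pics/side4.png");
for i,(x,y,w,h) in enumerate(((335,95,45,50),(335,140,45,40))):cv2.imwrite(f"pics/z{i}.png",cv2.resize(im[y:y+h,x:x+w],None,fx=12,fy=12,interpolation=cv2.INTER_CUBIC))
E
```

```text
cup rim [227.95  84.14 354.92 124.39]
band low [224.62 187.7  348.26 232.05]
bottom [243.52 278.53 321.29 309.  ]
slv a [212.13 347.59 343.15 403.15]
slv b [214.29 343.81 344.84 398.96]
slv c [209.18 346.71 340.08 402.18]
```

View pics/z0.png

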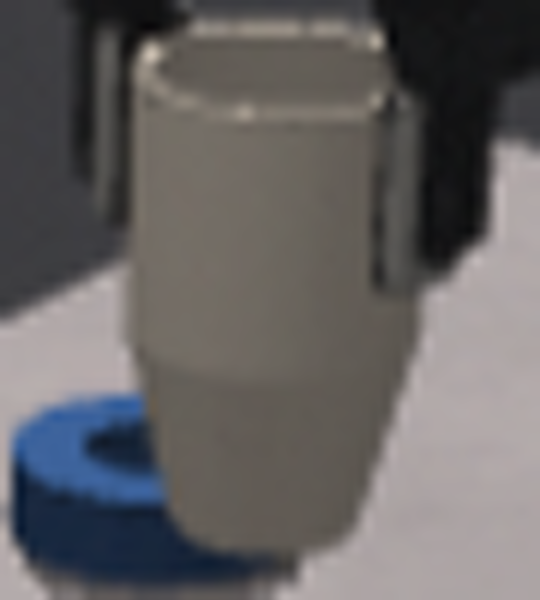

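View pics/z1.png

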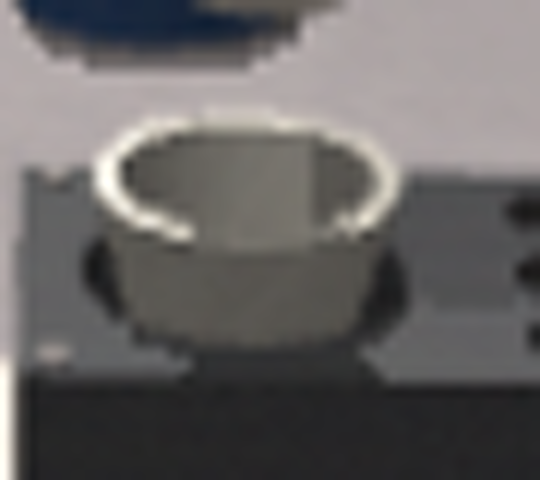

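```bash
python3 - <<'E'
from h import *
np.set_printoptions(precision=4,suppress=True)
R,p=RT();f=cams.grab_frame("wrist")
for uv in((328,127),(217,205),(382,206)):print(wplane(uv,.115,f,R,p))
for z in (.133,.136):print(wplane((318.1,161.2),z,f,R,p)-[0,.031,0])
im=cv2.imread("pics/wrist4.png");cv2.imwrite("pics/w4d.png",cv2.resize(im[105:255,200:400],None,fx=4,fy=4,interpolation=cv2.INTER_CUBIC))
E
```

```text
[ 0.5845 -0.0625  0.115 ]
[ 0.4887 -0.1292  0.115 ]
[ 0.6325 -0.1301  0.115 ]
[ 0.5764 -0.1181  0.133 ]
[ 0.5764 -0.1176  0.136 ]
```

View pics/w4d.png

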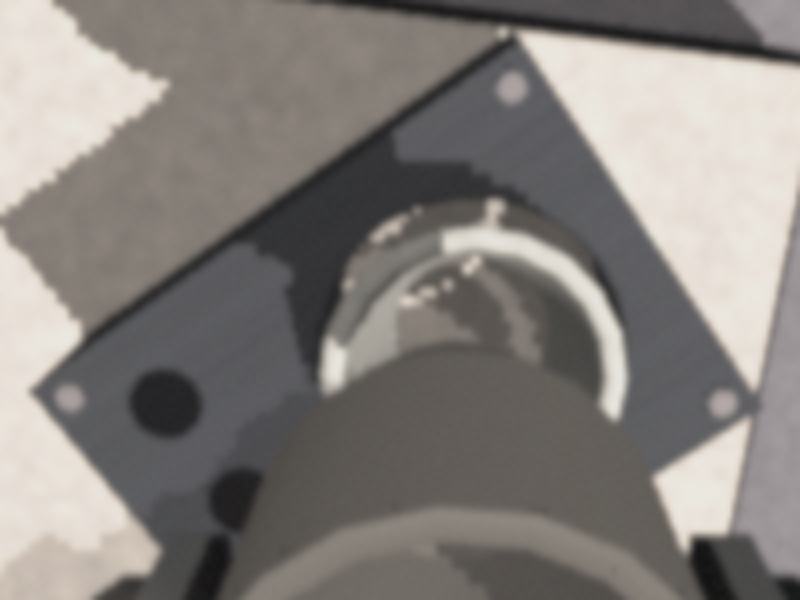

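Relative measure (wrist for x, side for cup versus sleeve): shift about +2 mm in x and −2 mm in y. I apply that and lower to just above the mouth.

Emit:
play_rows([
  [0.2,0,0.2],
  [0,0.8,0],
  [0,1,0],
  [0,1,0],
  [0,0.4,0],
  [0,0,0],
  [0,0,0],
], yaw=[0,0,0,0,0,0,0], grip=[1,1,1,1,1,1,1])

```text
time: 10.4
tool_pos: [0.5761, -0.1155, 0.2082]
tool_rot: [-0.5, 0.5, -0.5, 0.5]
contact_force: [0.7, 0.9, -0.5]
gripper_width: 0.648
```

```bash
python3 - <<'E'
from h import *
np.set_printoptions(precision=4,suppress=True)
s=readout.state();R,p=RT(s);print(s["tool_pos"],s["contact_force"],s["gripper_width"])
o=[]
for n,(x,y,w,h) in(("side",(325,110,75,75)),("top",(370,140,75,75)),("wrist",(240,150,150,150))):
  f=cams.grab_frame(n);im=f["image"][:,:,::-1];cv2.imwrite(f"pics/{n}5.png",im)
  cv2.imwrite(f"pics/{n}5c.png",cv2.resize(im[y:y+h,x:x+w],(600,600),interpolation=cv2.INTER_CUBIC))
E
```

```text
[ 0.5764 -0.1156  0.2089] [-0.1669  0.2639 -0.8194] 0.6481811984532063
```

View pics/side5c.png

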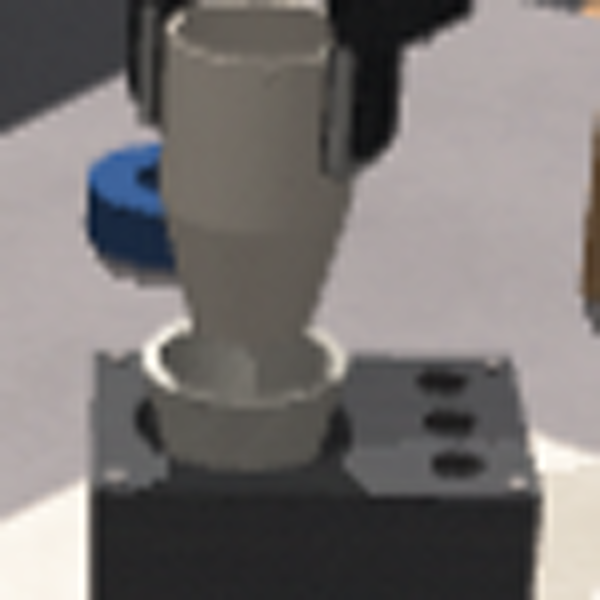

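View pics/top5c.png

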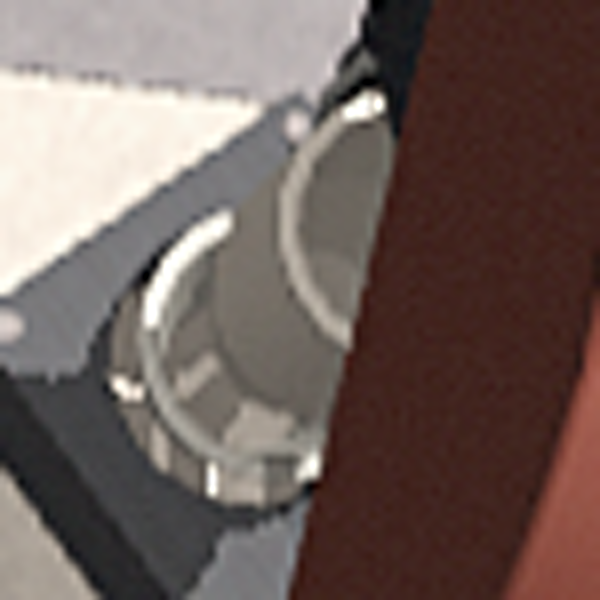

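View pics/wrist5c.png

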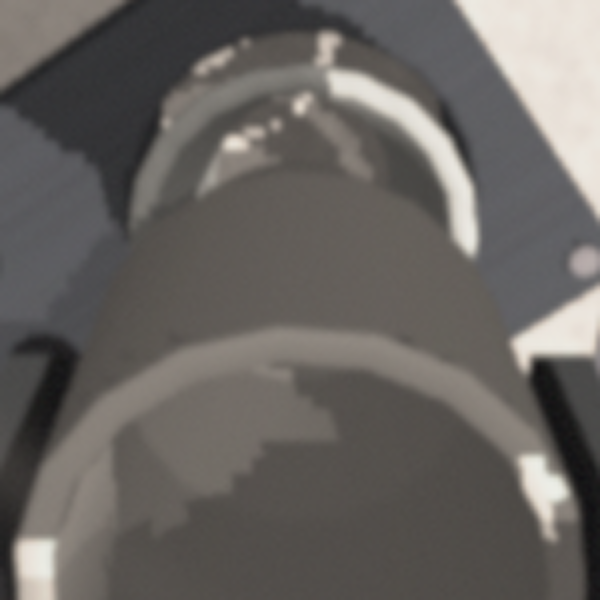

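```bash
python3 - <<'E'
from h import *
np.set_printoptions(precision=1,suppress=True)
a=np.linspace(0,2*np.pi,181)
def ext(n,c,r,z):
  f=C[n];X=np.c_[c[0]+r*np.cos(a),c[1]+r*np.sin(a),0*a+z];q=X@f["R"].T+f["t"];u=q@f["mtx"].T;u=u[:,:2]/u[:,2:]
  return np.r_[u.min(0),u.max(0)]
for n,o in(("side",(325,110)),("top",(370,140))):
  g=lambda e:(e-[*o,*o]+.5)*8
  c=(.5764,-.1156)
  print(n,"rim",g(ext(n,c,.028,.237)),"low",g(ext(n,c,.028,.187)),"bot",g(ext(n,c,.018,.147)))
  for s in((.575,-.113),(.5765,-.115),(.5765,-.1175)):print(s,g(ext(n,s,.031,.1355)))
E
```

```text
side rim [160.8  -3.9 359.9  64.3] low [155.6 159.3 349.5 233.7] bot [185.4 297.6 307.5 348.2]
(0.575, -0.113) [139.3 318.9 348.9 407.9]
(0.5765, -0.115) [139.  315.5 348.1 404.1]
(0.5765, -0.1175) [143.7 312.8 352.5 401.1]
top rim [288.8  75.1 590.2 371. ] low [220.6 149.3 497.1 421.5] bot [220.1 245.5 386.8 409.9]
(0.575, -0.113) [135.9 206.8 418.2 485.4]
(0.5765, -0.115) [144.8 200.2 426.9 478.6]
(0.5765, -0.1175) [156.2 200.2 438.3 478.6]
```

Top and side relative checks agree to within about 1 mm. I descend into the sleeve, stopping before the expected seating point (TCP z about 0.165).

Emit:
play_rows([
  [0,0.5,0],
  [0,0.5,0],
  [0,0.5,0],
  [0,0.5,0],
  [0,0.5,0],
  [0,0.5,0],
  [0,0.5,0],
  [0,0,0],
], yaw=[0,0,0,0,0,0,0,0], grip=[1,1,1,1,1,1,1,1])

```text
time: 11.55
tool_pos: [0.5758, -0.1154, 0.1724]
tool_rot: [-0.5, 0.5, -0.5, 0.5]
contact_force: [0.9, 0.8, -0.5]
gripper_width: 0.649
```

Emit:
play_rows([
  [0,0.2,0],
  [0,0.2,0],
  [0,0,0],
], yaw=[0,0,0], grip=[1,1,1])

```text
time: 11.85
tool_pos: [0.5764, -0.1155, 0.1695]
tool_rot: [0.5, -0.5, 0.5, -0.5]
contact_force: [2.3, 0.2, -1.6]
gripper_width: 0.652
```

Emit:
play_rows([
  [0,0.2,0],
  [0,0.2,0],
  [0,0,0],
], yaw=[0,0,0], grip=[1,1,1])

```text
time: 12.15
tool_pos: [0.577, -0.1154, 0.1662]
tool_rot: [0.501, -0.499, 0.499, -0.5]
contact_force: [4.1, 0.8, 2.1]
gripper_width: 0.654
```

Emit:
play_rows([
  [0,0.2,0],
  [0,0.2,0],
  [0,0,0],
], yaw=[0,0,0], grip=[1,1,1])

```text
time: 12.45
tool_pos: [0.577, -0.1154, 0.1624]
tool_rot: [0.501, -0.5, 0.499, -0.501]
contact_force: [2.9, 2.5, 4.2]
gripper_width: 0.653
```

```bash
python3 - <<'E'
from h import *
s=readout.state();print(s["tool_pos"],s["contact_force"],s["gripper_width"],s["ft_torque"])
im=C["side"]["image"][:,:,::-1]
cv2.imwrite(f"pics/s6.png",cv2.resize(im[110:185,325:400],(600,600),interpolation=cv2.INTER_CUBIC))
E
```

```text
[ 0.57692378 -0.1154349   0.16228429] [3.06927629 2.75848864 4.26369559] 0.6538090464255105 [ 0.4188092  -0.67396327  0.04027791]
```

View pics/s6.png

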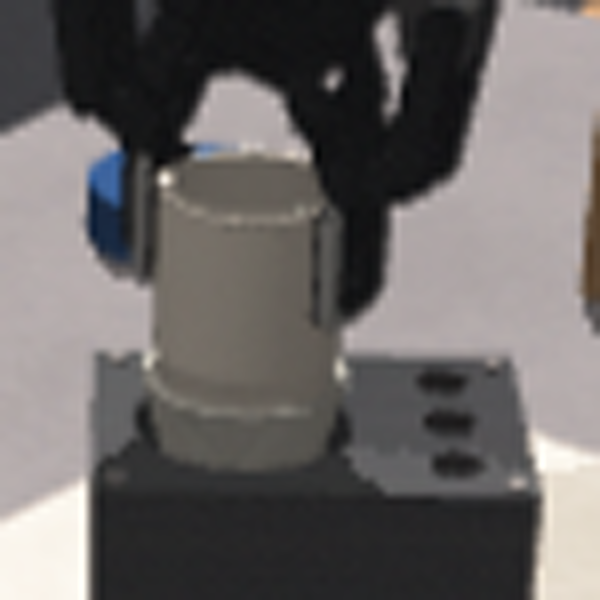

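The side reads as nested. Small lateral forces (+x, +y) mean the sleeve centre is about 0.5 mm that way, so I nudge while pushing.

Emit:
play_rows([
  [-0.05,0,0.07],
  [0,0.2,0],
  [0,0.2,0],
  [0,0,0],
  [0,0,0],
], yaw=[0,0,0,0,0], grip=[1,1,1,1,1])

```text
time: 13.05
tool_pos: [0.577, -0.1152, 0.1575]
tool_rot: [-0.5, 0.5, -0.5, 0.5]
contact_force: [3.4, 1.3, 3.9]
gripper_width: 0.65
```

Emit:
play_rows([
  [0,0.2,0],
  [0,0.2,0],
  [0,0,0],
  [0,0,0],
], yaw=[0,0,0,0], grip=[1,1,1,1])

```text
time: 13.45
tool_pos: [0.577, -0.1152, 0.1535]
tool_rot: [0.5, -0.5, 0.5, -0.5]
contact_force: [3.8, 0.9, 3.7]
gripper_width: 0.653
```

```bash
python3 - <<'E'
from h import *
s=readout.state();print(s["tool_pos"],s["contact_force"],s["gripper_width"],s["ft_torque"])
im=C["side"]["image"][:,:,::-1]
cv2.imwrite(f"pics/s7.png",cv2.resize(im[110:185,325:400],(600,600),interpolation=cv2.INTER_CUBIC))
E
```

```text
[ 0.57697742 -0.11516668  0.15337597] [4.0230989  0.34789474 3.43663722] 0.648370337151075 [-0.00814396 -0.88714155 -0.0124019 ]
```

View pics/s7.png

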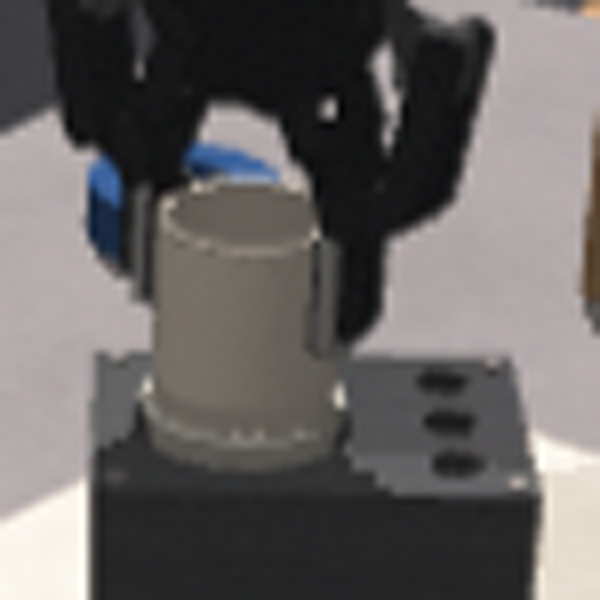

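```bash
cat >> h.py <<'E'
A=np.linspace(0,2*np.pi,181)
def ext(n,c,r,z):
  f=C[n];X=np.c_[c[0]+r*np.cos(A),c[1]+r*np.sin(A),0*A+z];q=X@f["R"].T+f["t"];u=q@f["mtx"].T;u=u[:,:2]/u[:,2:]
  return np.r_[u.min(0),u.max(0)]
E
python3 - <<'E'
from h import *
np.set_printoptions(precision=1,suppress=True)
g=lambda e:(e-[325,110,325,110]+.5)*8
c=(.577,-.1152)
for z in(.182,.180,.178):print("cup",z,g(ext("side",c,.028,z)))
for z in(.1355,.130,.127,.124,.121,.115):print("slv",z,g(ext("side",c,.031,z)))
im=C["side"]["image"][:,:,::-1]
cv2.imwrite(f"pics/s8.png",cv2.resize(im[130:175,335:380],(720,720),interpolation=cv2.INTER_CUBIC))
E
```

```text
cup 0.182 [152.6 175.1 346.  250.1]
cup 0.18 [152.4 181.5 345.6 256.6]
cup 0.178 [152.2 187.8 345.2 263.2]
slv 0.1355 [138.  314.8 347.  403.4]
slv 0.13 [137.5 331.4 345.9 420.6]
slv 0.127 [137.2 340.4 345.3 429.9]
slv 0.124 [136.9 349.3 344.7 439.2]
slv 0.121 [136.7 358.2 344.2 448.4]
slv 0.115 [136.1 376.  343.  466.9]
```

View pics/s8.png

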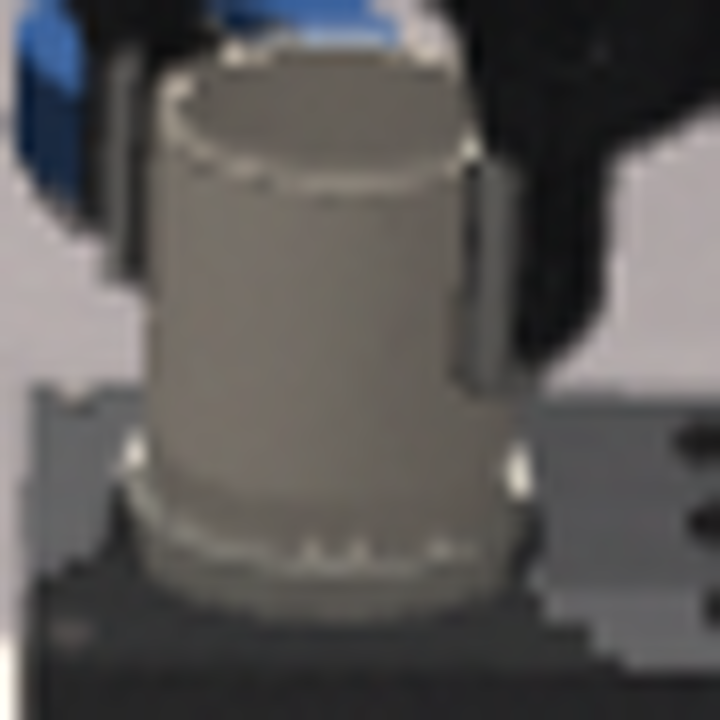

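Emit:
play_rows([
  [0,0.2,0.04],
  [0,0.2,0],
  [0,0.1,0],
  [0,0,0],
  [0,0,0],
], yaw=[0,0,0,0,0], grip=[1,1,1,1,1])

```text
time: 14.15
tool_pos: [0.5771, -0.1151, 0.1483]
tool_rot: [-0.5, 0.5, -0.5, 0.5]
contact_force: [3.2, -0.7, 5.1]
gripper_width: 0.651
```

```bash
python3 - <<'E'
from h import *
np.set_printoptions(precision=4,suppress=True)
g=lambda e:((e-[335,130,335,130]+.5)*16).round(0)
s=readout.state();print(s["tool_pos"],s["contact_force"])
c=s["tool_pos"][:2]
sc=[((407,151.8),(116,118)),((371,180.5),(115,235)),((446,207),(493,122)),((410,233),(518,242))]
for t,q in sc:
  q=(325+q[0]/8-.5,140+q[1]/8-.5); print(tri(t,q))
for z in(.178,.175,.173):print("cup",z,g(ext("side",c,.028,z)))
for z in(.121,.118,.115,.112):print("slv",z,g(ext("side",c,.031,z)))
im=C["side"]["image"][:,:,::-1]
cv2.imwrite(f"pics/s9.png",cv2.resize(im[130:175,335:380],(720,720),interpolation=cv2.INTER_CUBIC))
f=cams.grab_frame("wrist");cv2.imwrite("pics/w9.png",cv2.resize(f["image"][130:300,200:400,::-1],None,fx=4,fy=3.5,interpolation=cv2.INTER_CUBIC))
E
```

```text
[ 0.5771 -0.1151  0.1483] [ 3.2432 -0.703   2.5386]
[ 0.634  -0.1281  0.1151]
[ 0.5827 -0.0582  0.1179]
[ 0.5341 -0.1915  0.1179]
[ 0.4881 -0.1248  0.1177]
cup 0.178 [144.  56. 530. 206.]
cup 0.175 [143.  74. 529. 226.]
cup 0.173 [143.  87. 528. 239.]
slv 0.121 [113. 397. 528. 577.]
slv 0.118 [112. 414. 527. 595.]
slv 0.115 [112. 432. 525. 614.]
slv 0.112 [111. 450. 524. 632.]
```

View pics/s9.png

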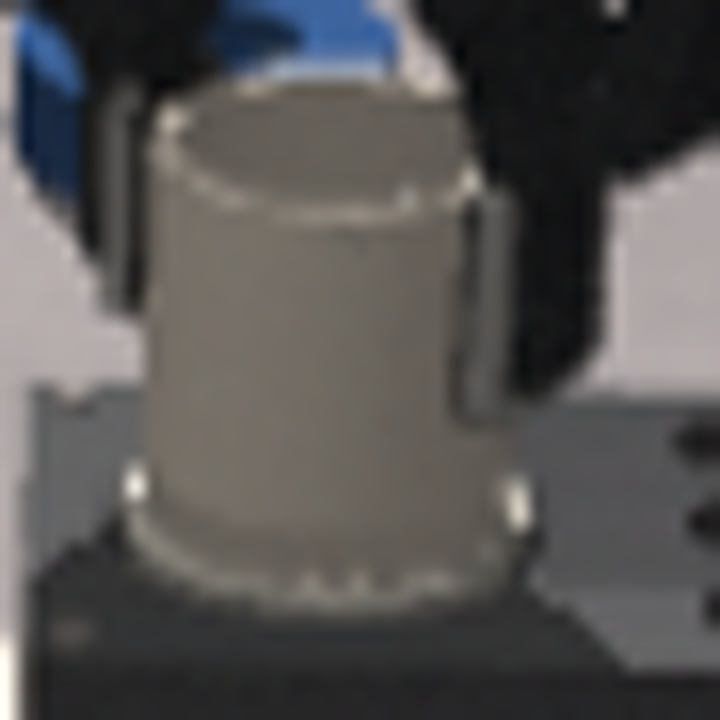

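View pics/w9.png

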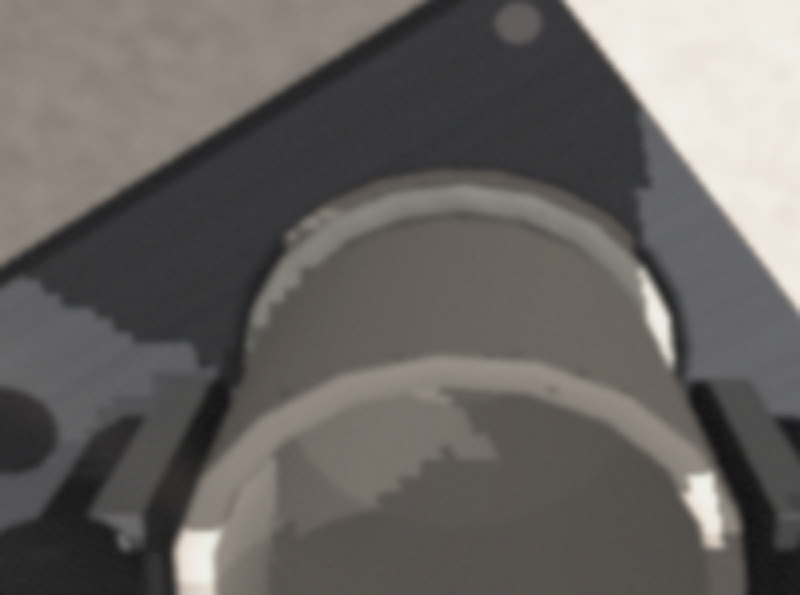

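Rim is about 3 mm proud still: rim front is at row ~603 against ~620 for level, and the TCP estimate gives 3.8 mm. I push 2.5 mm and re-check.

Emit:
play_rows([
  [0,0.15,0.03],
  [0,0.1,0],
  [0,0,0],
  [0,0,0],
], yaw=[0,0,0,0], grip=[1,1,1,1])

```text
time: 14.7
tool_pos: [0.5771, -0.1151, 0.1456]
tool_rot: [-0.5, 0.5, -0.5, 0.5]
contact_force: [1.4, -0.9, 4.7]
gripper_width: 0.652
```

```bash
python3 - <<'E'
from h import *
s=readout.state();print(s["tool_pos"],s["contact_force"])
im=C["side"]["image"][:,:,::-1]
cv2.imwrite(f"pics/s10.png",cv2.resize(im[145:175,335:380],(720,480),interpolation=cv2.INTER_CUBIC))
f=cams.grab_frame("wrist");cv2.imwrite("pics/w10.png",cv2.resize(f["image"][160:240,240:390,::-1],None,fx=5,fy=5,interpolation=cv2.INTER_CUBIC))
E
```

```text
[ 0.57713545 -0.11507798  0.14560468] [ 1.98054496 -1.67413735  5.03425436]
```

View pics/s10.png

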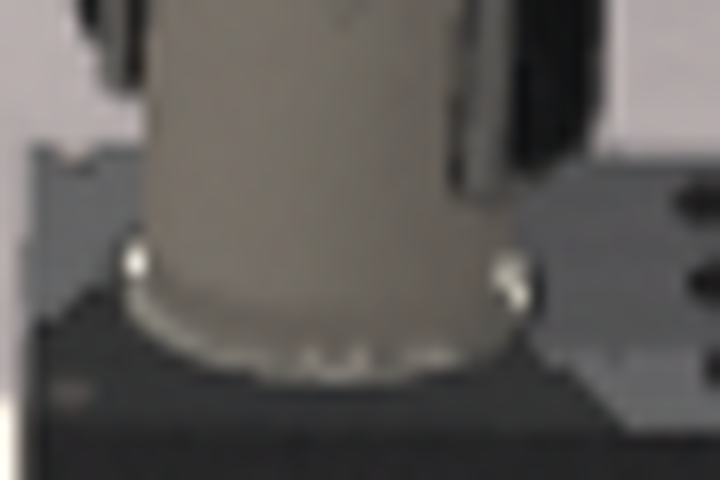

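View pics/w10.png

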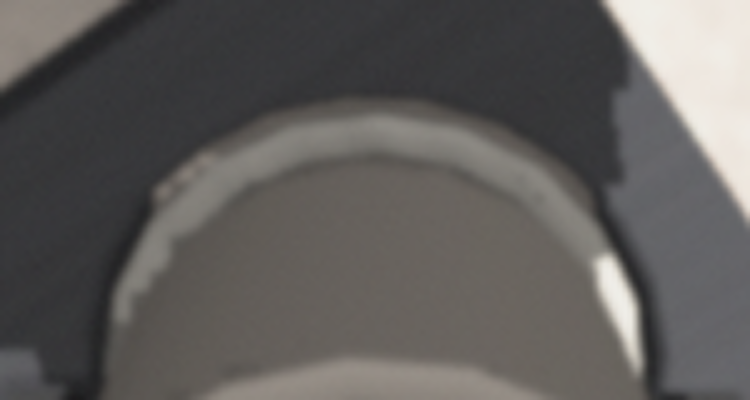

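```bash
python3 - <<'E'
from h import *
R,p=RT();f=cams.grab_frame("wrist");c=p[:2]
def w(r,z):
  u=np.array([wproj((c[0]+r*np.cos(t),c[1]+r*np.sin(t),z),f,R,p) for t in A]);return np.r_[(u.min(0)-[240,160]+.5)*5,(u[:,0].max()-240+.5)*5].round(1)
for r in(.0325,.033,.0335):print("hole",r,w(r,.115))
for h in(-.002,0,.001,.002,.003,.005):print("rim",h,w(.031,.115+h))
im=cv2.imread("pics/side0.png");cv2.imwrite("pics/s0h.png",cv2.resize(im[145:175,335:380],(720,480),interpolation=cv2.INTER_CUBIC))
E
```

```text
hole 0.0325 [ 91.5  86.4 667.8]
hole 0.033 [ 87.   81.8 672.3]
hole 0.0335 [ 82.6  77.2 676.7]
rim -0.002 [107.7  95.5 651.5]
rim 0 [104.8 100.  654.5]
rim 0.001 [103.3 102.3 656. ]
rim 0.002 [101.8 104.6 657.6]
rim 0.003 [100.3 107.  659.2]
rim 0.005 [ 97.2 111.7 662.3]
```

View pics/s0h.png

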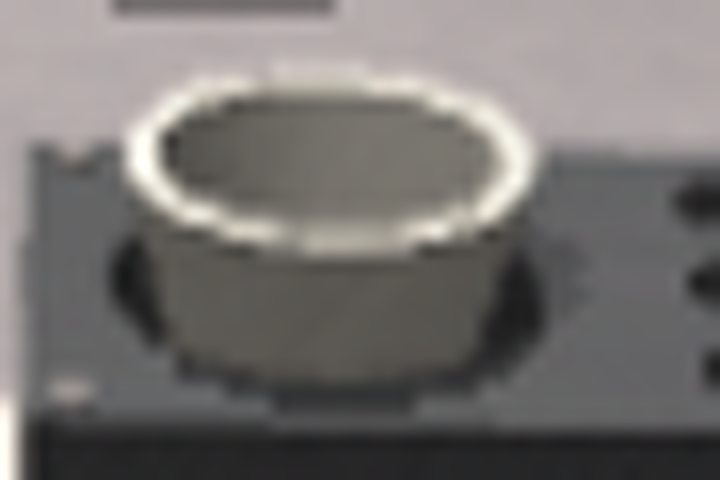

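Three estimates agree the rim is level within about 1 mm:
- Side: 0 to −1 mm
- Wrist sliver: about 0
- TCP: +0.7 mm

Release, then retreat straight up.

Emit:
play_rows([
  [0,0,0],
  [0,0,0],
  [0,0,0],
  [0,0,0],
  [0,0,0],
  [0,0,0],
  [0,0,0],
], yaw=[0,0,0,0,0,0,0], grip=[-1,-1,-1,-1,-1,-1,-1])

```text
time: 15.7
tool_pos: [0.5774, -0.115, 0.1458]
tool_rot: [-0.5, 0.5, -0.5, 0.5]
contact_force: [1.0, -0.3, 0.8]
gripper_width: 1.003
```

Emit:
play_rows([
  [0,-0.5,0],
  [0,-1,0],
  [0,-2,0],
  [0,-2,0],
  [0,-2,0],
  [0,-2,0],
  [0,-2,0],
  [0,-1,0],
  [0,0,0],
], yaw=[0,0,0,0,0,0,0,0,0], grip=[-1,-1,-1,-1,-1,-1,-1,-1,-1])

```text
time: 16.6
tool_pos: [0.5784, -0.1153, 0.2737]
tool_rot: [-0.501, 0.499, -0.498, 0.501]
contact_force: [0.8, -1.0, -0.0]
gripper_width: 1.001
```

Emit:
play_rows([
  [2,0,-1],
  [3,0,-2],
  [3,0,-2],
  [3,0,-2],
  [3,0,-2],
  [1,0,-1],
  [0,0,0],
], yaw=[0,0,0,0,0,0,0], grip=[-1,-1,-1,-1,-1,-1,-1])

```text
time: 17.3
tool_pos: [0.4764, -0.2658, 0.2698]
tool_rot: [0.499, -0.499, 0.501, -0.5]
contact_force: [-0.3, 0.3, 0.2]
gripper_width: 0.997
```

```bash
python3 - <<'E'
from h import *
np.set_printoptions(precision=1,suppress=True)
s=readout.state();print(s["tool_pos"],s["contact_force"],s["time"])
for n,(x,y,w,h) in(("side",(325,120,75,60)),("top",(355,145,100,75))):
  im=C[n]["image"][:,:,::-1];cv2.imwrite(f"pics/{n}11.png",im)
  cv2.imwrite(f"pics/{n}11c.png",cv2.resize(im[y:y+h,x:x+w],(800,int(800*h/w)),interpolation=cv2.INTER_CUBIC))
g=lambda e:(e-[325,120,325,120]+.5)*800/75
for r,z in((.028,.173),(.031,.115),(.033,.115)):print(r,g(ext("side",(.577,-.115),r,z)))
E
```

```text
[ 0.5 -0.3  0.3] [0.3 0.6 0. ] 17.4
0.028 [201.8 164.9 458.4 266.2]
0.031 [181.  395.  456.9 516.1]
0.033 [172.1 391.3 465.8 520.3]
```

View pics/side11c.png

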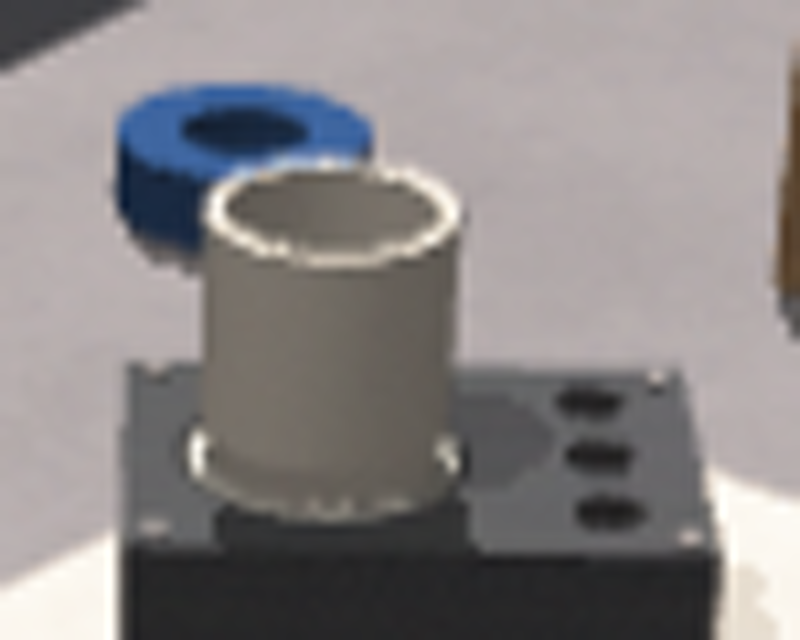

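View pics/top11.png

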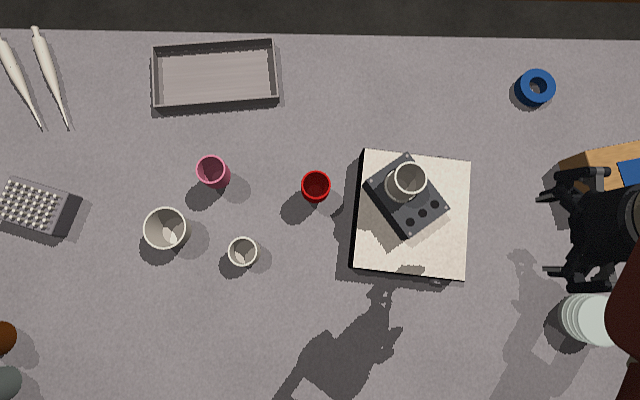

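View pics/top11c.png

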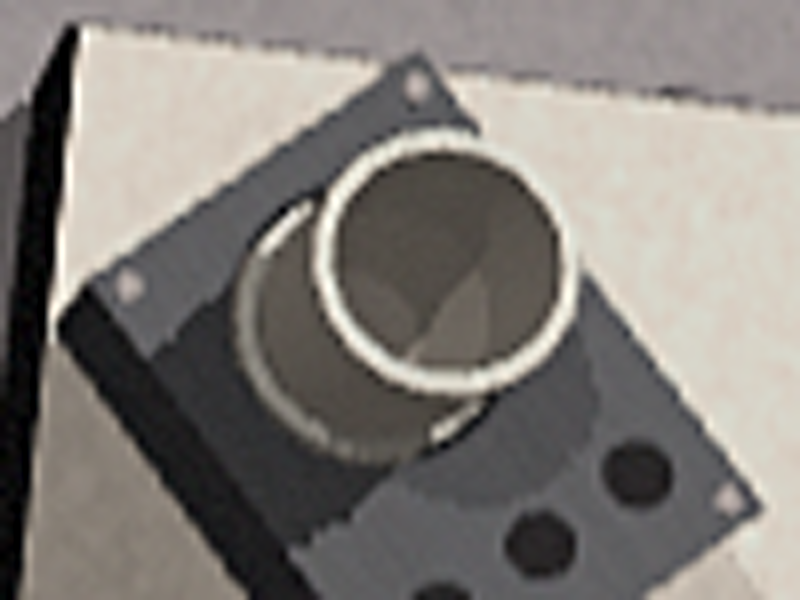

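The side crop shows the sleeve rim front at row ~517 (516 predicted for level) and the cup rim at rows 160–267 (165–266 predicted for nested and level). The cup is upright, the other cups haven't moved, and the gripper is clear.

```bash
python3 -c "
from plant import workorder
print(workorder.job_done())"
```

```text
the job is handed in; nothing more can be done
None
```

I put the white tapered cup into the sleeve, pushed both down until the sleeve's rim was level with the block's top face, then let go and moved the arm clear. I handed the job in at about 17.4 s.

- **Level:** After release, the side camera put the rim front at row 517, where 516 means level. Before release, the TCP-based estimate gave about 0.7 mm proud, and the side and wrist views gave 0 to −1 mm. So the rim is level to about 1 mm.
- **Cup:** It stands upright and fully nested, with its rim within about 0.5 px of where a nested, level cup should appear.
- **Forces:** The highest contact force I read was about 6 N.
- **Other cups:** The straight, wide, pink and red cups stand where they did in the first top picture, by eye.
- **Disagreement:** The wrist and top cameras differed by about 4 mm in y on the block. I settled this by measuring the cup against the sleeve in the same images. The small sideways forces during the push (up to 4 N) fit an error under about 1 mm.

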